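Turn a closed frame box over onto a tilting tray

TASK

Take the closed frame box off the sloping rest by pinching its lid and base together, turn it over without letting it come open, and lean it lid side down in the middle of the raised tilting tray, its edge down at the tray's lip, and let go. Then swing the tray down fully level, so that the box lies there upside down, still closed, with the frame front inside it lying in the lid. Leave the bottles, jar and tape roll where they stand.

Things in the scene. Friction and masses are not known exactly. Their poses are not given: they have to be found in the camera images.
- base_mid (a point): Centre of the box's grey base (loose, 160 x, 100 y, 30 mm z). z points from its bottom toward the lid, x along its long side. The closed box is 34 mm thick, base bottom to lid top, so its middle lies 2 mm from here along z. It starts leaning on the rest, bottom against the rest, lid up and outward: z 58 deg from vertical, long side level, -y edge uppermost.
- base: The grey base itself: open tray, walls 4 mm; box with contents about 0.26 kg. Origin in the middle of its bottom's outer face, axes as base_mid. On the rest both faces of the box are free for fingers at the middle of the upper edge, over 96 mm of its length and 70 mm down from the edge.
- lid_mid (a point): Centre of the 4 mm top plate of the box's clear plastic lid. Axes as the base's. With the box closed it lies 17 mm from base_mid along the base's z axis.
- lid: The clear lid itself: loose, no latch, lifts straight off; 170 (x) x 110 (y) x 16 mm. Its 12 mm skirt hangs outside the base's walls with 1.8 mm play and stands out 5 mm beyond the base all round. Origin in the middle of the skirt's mouth.
- frame: Acetate spectacle frame front without temples, 136 x 44 x 11 mm, 20 g, loose inside the box; origin in the middle of the side that faces the base's bottom, z toward the lid.
- rest: Fixed plywood rest, 170 x 124 x 110 mm: a face sloping 58 deg from level, rising toward -y of its frame, with a 14 mm lip along its lower edge and a 96 mm wide notch in the middle of its upper part for fingers. Origin in the middle of the underside, on the work surface.
- tray (a joint): Angle of the tilting tray in rad: 0 = level, fully down (hard stop); starts raised at 0.8 to 0.95. A stiff friction hinge (0.45 N m) keeps it where it is left, even with the box on it; about 5 N square on the end of a prong swings it down.
- tray_seat (a point): On the tray's hinge axis, 36 mm above the work surface, middle of the tray's width, in the corner of its upper face and its 18 mm lip; turns with the tray. x along the hinge, y up the face away from the lip (level when the tray is down), z square off the face. A box well placed lid down, lid edge at the lip, has base_mid at x 0, y 55, z 19 mm here.
- tray_stand: Fixed aluminium stand of the tilting tray, plate 200 x 190 x 8 mm; origin on the work surface below the hinge's middle. The tray is a fork 160 wide (x), 146 long (y), 6 mm thick: two prongs 32 mm wide, 48 to 80 mm either side of the middle, from y 32 mm to the end, open between for fingers.
- tray_press (a point): Middle of a dark pad 26 x 20 mm on the upper face of the end of one prong (x 64, y 130 mm in the tray_seat frame), clear of the box: press here to swing the tray down. Moves with the tray; 36 mm above the work surface when level.
- cleaner: Bystander: white spray bottle, 38 mm across, 125 mm tall; origin under its centre.
- jar: Bystander: jar with white cap, 42 mm across, 44 mm tall; origin under its centre.
- tape: Bystander: brown tape roll standing flat, 93 mm across, 48 mm tall; origin under its centre.
- glue: Bystander: small brown bottle with black cap, 32 mm across, 62 mm tall; origin under its centre.

How it is judged (in metres and radians):
On the way, in this order (a step that is already met when the one before it is completed fails the run):
1. the box is lifted off the rest with the fingers on lid and base together (contact force between the fingers and base above 1 N and contact force between the fingers and lid above 1 N and height (world z) of base_mid above 0.12 m), for 0.2 s.
2. the box leans lid side down on the raised tray, let go (x of base_mid in the frame of tray_seat between -0.025 and 0.025 m and y of base_mid in the frame of tray_seat between 0.04 and 0.075 m and z of lid_mid in the frame of tray_seat below 0.01 m and z of base_mid in the frame of tray_seat below 0.027 m and angle between the x axis of base_mid and the x axis of tray_seat, either way round below 0.15 rad and value of joint tray above 0.6 rad and contact force between the fingers and base below 0.1 N and contact force between the fingers and lid below 0.1 N), for 0.2 s.
At the end, for the whole second after the job is handed in: Tray level (0.06 rad). Box on it upside down (8 deg), closed, lid against the tray; its centre within 25 mm of the tray's middle sideways and 40 to 75 mm from the hinge, its long side along the hinge (0.15 rad). Frame front in the lid. All at rest (x of base_mid in the frame of tray_seat between -0.025 and 0.025 m and y of base_mid in the frame of tray_seat between 0.04 and 0.075 m and z of lid_mid in the frame of tray_seat below 0.01 m and z of base_mid in the frame of tray_seat below 0.027 m and angle between the x axis of base_mid and the x axis of tray_seat, either way round below 0.15 rad and value of joint tray below 0.06 rad and angle between base_mid's own z axis and vertical above 3 rad and distance between lid_mid and base_mid below 0.024 m and z of frame in the frame of lid_mid above -0.018 m and horizontal distance between frame and lid_mid below 0.06 m and linear speed of base below 0.02 m/s); the robot touches nothing.
It fails at once if the box comes open (lid more than about 7 mm off its place or 0.12 rad askew to the base) (distance between lid_mid and base_mid above 0.024 m or angle between the z axis of lid_mid and the z axis of base_mid, either way round above 0.12 rad).
It fails at once if a bystander (spray bottle, brown bottle, jar, tape roll) is moved more than 30 mm (distance of any of cleaner, jar, tape, glue from where it was at the start of the episode above 0.03 m).
It also fails if it takes over 45 s, if anything falls off the work surface, if the arm or the gripper's body presses on something with over 40 N, if the wrist force passes 120 N, or if a joint passes its speed limit or range.

ROBOT

A 6-joint arm with a two-finger parallel gripper is mounted at the origin on the work surface; the furniture and walls round the work are solid. World frame = base frame: x ahead of the robot, y to its left, z up, the work surface at z = 0. Lengths are in m, angles in degrees, forces in N, time in s.
With the tool pointing down it reaches from about 0.35 to 0.875 m from the base axis. Payload 4.2 kg.
Tool frame: the origin (TCP) lies midway between the tips of the shut fingers; the grasp point (between the pads) lies 19 mm behind it; z points along the fingers, y is the line along which they close (so a half turn about z gives the same grasp; the last joint's range is limited). The gripper opens to 87 mm and grips with 3 to 60 N. Pads are 19 mm wide; open, the fingers measure 117 mm over their backs; the gripper's body (75 mm by 190 mm) begins 51 mm behind the grasp point.
Start: joints at [-52.85, 22.042, 0.453, 0, -68.411, -14.817], TCP at [0.238, -0.578, 0.223] pointing down, gripper open.
Joint ranges: [-179.83, 179.83], [-69.29, 118.12], [-61.27, 80.66], [-181.25, 117.63], [-171.15, -9.14], [-177.46, 177.46]. Speed limits (degrees/s): [159.86, 159.86, 180, 180, 180, 180].

INTERFACE

Orientations are given as [roll, pitch, yaw] about the fixed x, y, z axes, in that order (R = Rz(yaw) Ry(pitch) Rx(roll)).
In Python, from workcell import env gives the robot as it stands. The module is installed in compiled form; this text tells all that it offers. Calls block until the motion is done:
- env.goto(position, orientation): joint-space move of the TCP to a pose.
- env.move_straight(position, rotation=None, rate=0.15, force_limit=None): straight line of the TCP; rotation=None keeps the orientation; rate is the mean speed in m/s. With force_limit (N) it stops when the force on the tool has changed by that much, and returns True; else False.
- env.set_joints(angles): joint-space move.
- env.gripper_to(opening, grasp_force=None): opening from 0.0 (shut) to 1.0 (fully open); grasp_force is the grip in N (None keeps the last); returns when the fingers have stopped.
- env.dwell(seconds).
- env.inverse_kinematics(position, orientation): joint angles nearest the present ones, or None.
- env.read_state(): the state.
- env.grab_frame(name): name is "scene" or "side" or "wrist"; returns a dict with "image" (400x640x3 uint8, blue, green, red), "fx", "fy", "cx", "cy" (pixels), "position" and "orientation" of the camera in the world. Camera axes: x right, y up, looking along -z (the intrinsics and any distortion apply to the point x, -y, -z); pixel columns grow to the right and rows downward; lengths in m; the calibration is good to about 2 mm. A picture is of the moment at which its call begins. There is no depth.
A pose or a line that the arm cannot do raises env.Unreachable and nothing moves.
- env.close_job(): hands the job in; it is judged then, once.
Trained networks look in a picture, given as the dict that the camera call returned (one of the last four; its "shot" number tells which), for a name from the list of things; names that differ only in an ending like _2 or _b are one class to them, and where a whole thing is asked for, a point or a joint stands for the part that bears it (a point fixed in the world has none). Each returns a list of dicts, best first, with "score" (0 to 1); they miss things now and then, are a little off and sometimes report something else, mostly with a low value. They report only what shows in the picture. A call takes as long as a camera call.
- env.search_frame(picture, thing): "xyz" ([x, y, z] in m, in world coordinates, good to about 4 mm: the middle of the surface that is visible of it).
- env.trace(picture, thing): "mask" (400x640 bool, what is visible of it).
The state is a dict: "clock": time; "joint_positions": joint angles; "qvel": joint speeds; "joint_torque": joint torques, N m; "position": TCP position; "tool_rot": TCP orientation; "force": force on the tool from outside, world axes, zero at the start; "wrist_torque": the same for the moment, N m; "opening": opening from 0.0 (shut) to 1.0 (fully open); "finger_force": force on a finger pad.
Only numpy, scipy, OpenCV 4.12 (cv2) and the standard library are available. Lean on these libraries where they do the work, as an engineer would, in place of code of your own. Each camera call takes 0.05 s, during which the arm holds its last target. There are 200 camera calls.

## Working session

There is one attempt and no reset: what is moved stays moved. The work goes in short steps, each a Python script; the robot and the scene stay as the last script left them, time stands still between calls to the robot, and variables do not carry over. Pictures are saved under pics/ and viewed, at most 10 in all, crops included, and the job is handed in when it is done.

```bash
mkdir -p pics; ls
cat > h.py <<'E'
import numpy as np, cv2
from scipy.spatial.transform import Rotation as R
from workcell import env
def rot(e): return R.from_euler('xyz',e,degrees=True)
def proj(f,P):
    M=rot(f["orientation"]).as_matrix() if np.size(f["orientation"])==3 else np.array(f["orientation"])
    p=(np.atleast_2d(P)-np.array(f["position"]))@M
    return np.c_[f["cx"]+f["fx"]*p[:,0]/-p[:,2], f["cy"]-f["fy"]*p[:,1]/-p[:,2]]
E
python3 - <<'E'
from h import *
s=env.read_state(); print(s)
for n in ("scene","side"):
    f=env.grab_frame(n); cv2.imwrite(f"pics/{n}0.png",f["image"])
    print(n,{k:v for k,v in f.items() if k!="image"})
    for t in ["base","lid","rest","tray","tray_press","tray_stand","cleaner","jar","tape","glue"]:
        r=env.search_frame(f,t)
        print(t,[(np.round(q["xyz"],3).tolist(),round(q["score"],2)) for q in r[:2]])
E
```

```text
pics
{'clock': 0.0, 'joint_positions': array([-5.28497588e+01,  2.20915232e+01,  3.80228196e-01, -2.71903952e-02,
       -6.84129270e+01, -1.48150419e+01]), 'qvel': array([ 0.00517431, -0.00949845,  0.00514622,  0.03144329,  0.07219041,
        0.03382879]), 'joint_torque': array([ 6.79645473e-04, -3.90658486e+01,  1.87407392e+01,  4.21986088e+00,
        1.10988037e-02, -1.98812522e-04]), 'position': array([ 0.23727888, -0.57755401,  0.22145932]), 'tool_rot': array([ 1.79873446e+02, -7.34234419e-03, -1.57674824e+02]), 'force': array([-0.21571219,  0.31616825, -0.89478871]), 'wrist_torque': array([ 0.01712212, -0.04074973,  0.01410567]), 'finger_force': 0.0, 'opening': 0.9976020292491177}
scene {'fx': 446.8290736289008, 'fy': 446.8290736289008, 'cx': 324.01701851825464, 'cy': 202.78758541955466, 'position': array([-0.19525643,  0.39760701,  0.80342722]), 'orientation': array([  51.84193212,   -0.40296507, -121.48959666]), 'shot': 1}
base [([0.357, 0.004, 0.117], 0.64)]
lid [([0.422, 0.037, 0.097], 0.69)]
rest [([0.363, 0.011, 0.011], 0.96)]
tray [([0.364, 0.013, 0.009], 0.46)]
tray_p
[... 261 characters left out ...]
ue [([0.615, -0.027, 0.045], 0.69)]
side {'fx': 420.96972393853497, 'fy': 420.96972393853497, 'cx': 322.21312230394494, 'cy': 195.81059807888857, 'position': array([ 1.23732822, -0.50776517,  0.85911551]), 'orientation': array([45.89409796,  0.20210152, 57.25992827]), 'shot': 2}
base [([0.485, -0.0, 0.122], 0.82)]
lid [([0.479, 0.011, 0.128], 0.59)]
rest [([0.452, -0.015, 0.013], 0.62)]
tray [([0.48, -0.334, 0.089], 0.93)]
tray_press [([0.478, -0.336, 0.096], 0.73), ([0.717, -0.222, 0.044], 0.66)]
tray_stand [([0.507, -0.303, 0.01], 0.57)]
cleaner [([0.733, -0.141, 0.067], 0.94), ([0.484, -0.002, 0.12], 0.71)]
jar []
tape [([0.716, -0.224, 0.046], 0.72)]
glue [([0.638, -0.032, 0.042], 0.82)]
```

View pics/scene0.png

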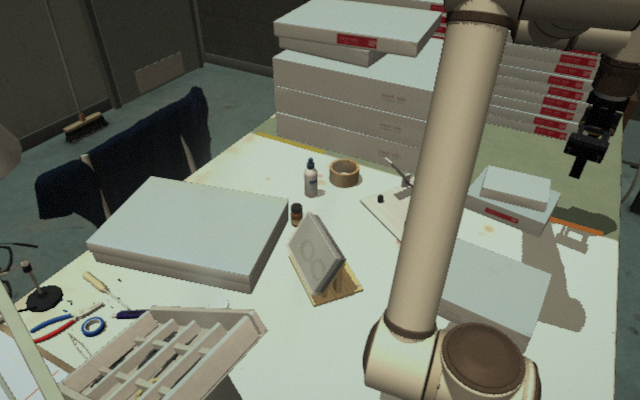

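View pics/side0.png

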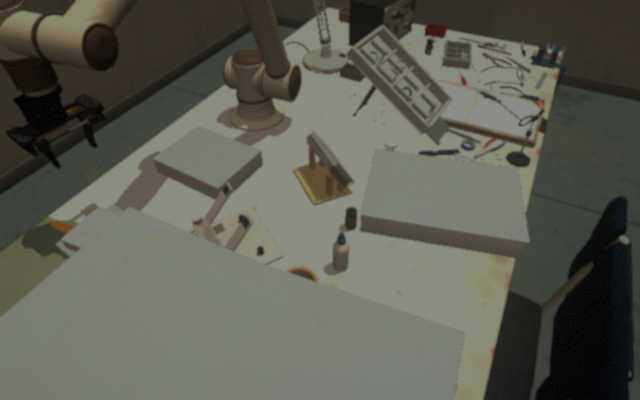

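The scene view shows the box leaning on the rest at about (318,255), with the tray partly hidden behind the arm at about (400,190). The side view shows the rest and box at (328,165) and the raised tray at (215,210), with a brown pad at (225,190). The network positions for rest and tray agree with this. Next I'll raise the arm and look from the wrist.

```bash
cat > look.py <<'E'
from h import *
import pickle,sys
p=np.array(env.read_state()["position"])
env.move_straight([p[0],p[1],0.42],rate=0.3)
out=[]
def shot(name,things):
    f=env.grab_frame(name); m={}
    for t in things:
        r=env.trace(f,t); m[t]=[(q["score"],q["mask"]) for q in r[:2]]
        print(name,t,[(round(q["score"],2),int(q["mask"].sum())) for q in r[:2]])
    out.append((name,f,m)); return f
T=["base","lid","rest","tray","tray_press","tray_stand"]
env.goto([0.45,-0.28,0.45],[180,0,-150]); f1=shot("wrist",T); shot("side",T); shot("scene",T)
env.goto([0.45,0.0,0.45],[180,0,-150]); f2=shot("wrist",T);shot("side",T); 
pickle.dump(out,open("shots.pkl","wb"))
print(f1["position"],f1["orientation"],f1["fx"],f2["position"],env.read_state()["joint_positions"],env.read_state()["clock"])
cv2.imwrite("pics/w1.png",np.hstack([cv2.resize(f["image"],(400,250),interpolation=3) for f in (f1,f2)]))
E
python3 look.py
```

```text
wrist base [(0.6, 658)]
wrist lid [(0.69, 410)]
wrist rest [(0.63, 3123)]
wrist tray [(0.7, 3021)]
wrist tray_press [(0.83, 3105), (0.5, 408)]
wrist tray_stand [(0.65, 8057)]
side base [(0.66, 380)]
side lid [(0.58, 514)]
side rest [(0.91, 1523), (0.66, 1082)]
side tray [(0.73, 1085), (0.47, 383)]
side tray_press [(0.59, 1143)]
side tray_stand [(0.91, 3123)]
scene base [(0.64, 248), (0.2, 2579)]
scene lid [(0.95, 2554)]
scene rest [(0.65, 1075)]
scene tray [(0.48, 2630)]
scene tray_press []
scene tray_stand [(0.96, 632), (0.21, 736)]
wrist base [(0.69, 9902), (0.63, 821)]
wrist lid [(0.74, 2760)]
wrist rest [(0.74, 1885)]
wrist tray [(0.63, 2332)]
wrist tray_press [(0.6, 2281)]
wrist tray_stand [(0.6, 9979)]
side base [(0.78, 337)]
side lid [(0.58, 520)]
side rest [(0.85, 1506)]
side tray [(0.58, 1577), (0.43, 487)]
side tray_press [(0.2, 252)]
side tray_stand []
[ 0.39127116 -0.31547178  0.61231047] [-1.45462301e+01 -2.06688501e-02  1.20008241e+02] 275.55201469428505 [ 0.39154967 -0.03529459  0.6127146 ] [ 2.07992892e+01 -1.17183935e-04  4.21097897e+00 -4.97815607e-04
 -9.42092470e+01 -8.08004202e+01] 6.1167
```

View pics/w1.png

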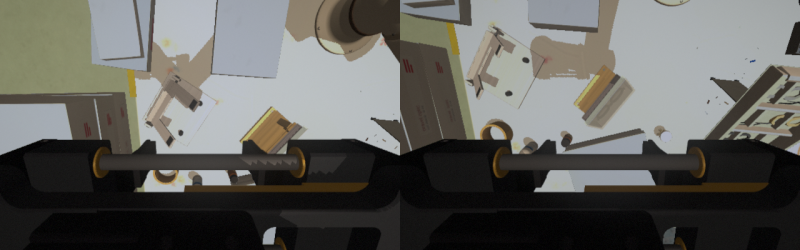

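The left picture (wrist near the tray) shows the tray at about (172,100), with the rest and box at (272,128). The right picture shows the box at (610,98) and the tray at (490,60). The resolution is low, so I'll view enlarged crops with the mask outlines.

Run:
```python
from h import *
import pickle
o=pickle.load(open("shots.pkl","rb"))
def crop(i,x0,y0,w,h,names):
    n,f,m=o[i]; im=f["image"].copy(); s=4 if w<=100 else 400/w
    c=cv2.resize(im[y0:y0+h,x0:x0+w],(400,300),interpolation=cv2.INTER_CUBIC)
    for k,(t,j,col) in enumerate(names):
        mk=m[t][j][1].astype(np.uint8)[y0:y0+h,x0:x0+w]
        mk=cv2.resize(mk,(400,300),interpolation=0)
        cs,_=cv2.findContours(mk,0,2); cv2.drawContours(c,cs,-1,col,1)
    return c
a=crop(0,210,100,160,120,[("tray",0,(0,0,255)),("tray_stand",0,(0,255,0))])
b=crop(3,260,90,140,105,[("lid",0,(0,0,255)),("base",1,(255,0,0)),("rest",0,(0,200,0))])
c=crop(1,180,160,120,90,[("tray",0,(0,0,255)),("tray_stand",0,(0,255,0))])
d=crop(2,270,200,120,90,[("lid",0,(0,0,255)),("base",0,(255,0,0)),("rest",0,(0,200,0))])
cv2.imwrite("pics/crops.png",np.vstack([np.hstack([a,b]),np.hstack([c,d])]))
```

```text
(no output)
```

View pics/crops.png

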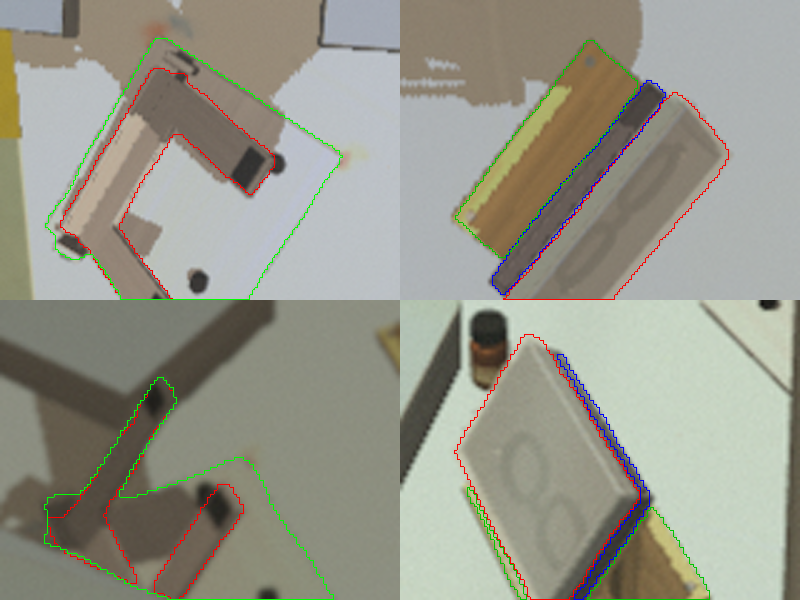

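```bash
cat > fit.py <<'E'
from h import *
import pickle
from scipy.optimize import minimize
o=pickle.load(open("shots.pkl","rb"))
def corners(a,b):
    return np.array([[x,y,z] for x in (a[0],b[0]) for y in (a[1],b[1]) for z in (a[2],b[2])])
S=4
def raster(f,parts):
    m=np.zeros((400*S,640*S),np.uint8)
    for P in parts:
        h=cv2.convexHull(proj(f,P).astype(np.float32))
        cv2.fillConvexPoly(m,np.int32(np.round((h+0.5)*S-.5)),1)
    return m
def cost(obs,parts):
    c=0
    for f,mask,rows in obs:
        m=raster(f,parts)[:rows*S]; k=mask[:rows*S]
        c+=1-(m&k).sum()/max(1,(m|k).sum())
    return c
def obs(i,sel,rows):
    n,f,m=o[i]; u=np.zeros((400,640),bool)
    for t,j in sel:u|=m[t][j][1]
    return f,cv2.resize(u.astype(np.uint8),None,fx=S,fy=S,interpolation=0),rows
def boxparts(p):
    Rm=(R.from_euler('z',p[3])*R.from_euler('x',-p[4])).as_matrix()
    c=np.array(p[:3])
    return [corners(a,b)@Rm.T+c for a,b in (([-.08,-.05,-.015],[.08,.05,.015]),([-.085,-.055,.003],[.085,.055,.019]))]
def trayparts(p):
    Rm=(R.from_euler('z',p[2])*R.from_euler('x',p[3])).as_matrix(); c=np.array([p[0],p[1],.036])
    return [corners(a,b)@Rm.T+c for a,b in (([-.08,-.006,-.006],[.08,.032,0]),([-.08,-.006,-.006],[.08,0,.018]),([.048,.03,-.006],[.08,.146,0]),([-.08,.03,-.006],[-.048,.146,0]))]
def fit(fn,ob,x0s,step):
    best=None
    for x0 in x0s:
        sim=np.vstack([x0]+[np.array(x0)+np.eye(len(x0))[i]*step[i] for i in range(len(x0))])
        r=minimize(lambda p:cost(ob,fn(p)),x0,method="Nelder-Mead",options=dict(initial_simplex=sim,maxfev=350,xatol=1e-4,fatol=1e-5))
        if best is None or r.fun<best.fun:best=r
    print(np.round(best.x,4),np.round(best.fun,4),"of",len(ob)); return best.x
if __name__=="__main__":
    ob=[obs(3,[("lid",0),("base",1)],217),obs(2,[("lid",0),("base",0)],400)]
    t=np.radians(58)
    B=fit(lambda p:boxparts([*p,t]),ob,[[.46,.03,.08,np.radians(a)] for a in (-110,-80,-50)],[.03,.03,.03,.3])
    print("box yaw",np.degrees(B[3]))
    fit(boxparts,ob,[[*B,t]],[.01,.01,.01,.1,.1])
    for k in ob: fit(lambda p:boxparts([*p[:2],B[2],p[2],t]),[k],[[B[0],B[1],B[3]]],[.01,.01,.1])
    ot=[obs(0,[("tray",0)],217),obs(3,[("tray",0)],217)]
    T=fit(trayparts,ot,[[.55,-.32,np.radians(a),.87] for a in (-30,0,30)],[.03,.03,.3,.1])
    for k in ot: fit(trayparts,[k],[T],[.01,.01,.1,.1])
    print("tray yaw",np.degrees(T[2]))
    np.save("fit.npy",np.r_[B,T])
    def ov(i,x0,y0,w,h,parts):
        im=o[i][1]["image"].copy(); z=400/w
        c=cv2.resize(im[y0:y0+h,x0:x0+w],(400,300),interpolation=cv2.INTER_CUBIC)
        for P in parts:
            q=(proj(o[i][1],P)+.5-[x0,y0])*z
            for a in range(8):
                for b in (1,2,4):
                    if not a&b: cv2.line(c,*[tuple(map(int,q[k])) for k in (a,a|b)],(0,0,255),1)
        return c
    bp=boxparts([*B,t]);tp=trayparts(T)
    cv2.imwrite("pics/ov.png",np.vstack([np.hstack([ov(0,210,100,160,120,tp),ov(4,270,115,120,90,bp)]),np.hstack([ov(4,160,160,120,90,tp),ov(2,270,200,120,90,bp)])]))
E
python3 fit.py
```

```text
[ 0.4396  0.0246  0.0817 -0.1543] 0.1073 of 2
box yaw -8.8391290644978
[ 0.4395  0.0246  0.0819 -0.155   1.0125] 0.1067 of 2
[ 0.4381  0.0242 -0.1557] 0.0337 of 1
[ 0.4419  0.0249 -0.1607] 0.0492 of 1
[ 0.5145 -0.3859 -0.0577  0.8681] 0.0998 of 2
[ 0.5139 -0.3859 -0.0606  0.8748] 0.0467 of 1
[ 0.515  -0.3858 -0.0551  0.8675] 0.0486 of 1
tray yaw -3.3061711216990326
```

View pics/ov.png

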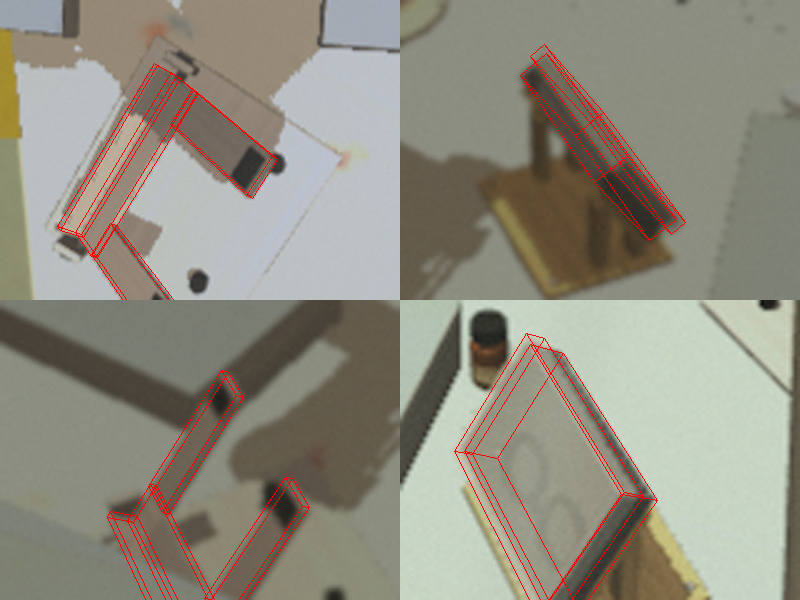

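The model outlines sit on the box and tray edges to within about 2 px in all four crops. Box: base_mid (0.440, 0.025, 0.082), yaw -8.8°. Tray: hinge (0.5145, -0.386), yaw -3.3°, angle 0.868 rad. The next check is whether the arm can reach the whole plan.

```bash
cat > plan.py <<'E'
from h import *
v=np.load("fit.npy"); B,T=v[:4],v[4:]
BR=(R.from_euler('z',B[3])*R.from_euler('x',-58,degrees=True)).as_matrix()
TO=np.array([T[0],T[1],.036])
def TR(th=T[3]): return (R.from_euler('z',T[2])*R.from_euler('x',th)).as_matrix()
G=-.030
def tool(c,Rb,s):
    "TCP pose that holds a box with base_mid c and axes Rb"
    z=Rb[:,1]; y=s*Rb[:,2]
    return c+z*(G+.019)+Rb[:,2]*.002, R.from_matrix(np.c_[np.cross(y,z),y,z]).as_euler('xyz',degrees=True)
def place(x,y,z):   # box pose lid down in tray coords (m)
    M=TR(); return TO+M@[x,y,z], M@np.diag([1,-1,-1.])
def press(th,s=.137,x=.064,sg=1,d=0):
    a=th/2; M=TR(a); z=-M[:,2]; y=sg*M[:,0]
    p=TO+TR(th)@[x,s,d]-.0095*M[:,1]
    return p,R.from_matrix(np.c_[np.cross(y,z),y,z]).as_euler('xyz',degrees=True)
E
python3 - <<'E'
from plan import *
for s in (1,-1):
    print("s",s)
    c=B[:3]; up=np.array([0,0,1])
    W={"grasp":tool(c,BR,s),"pre":tool(c-.10*BR[:,1],BR,s),"lift":tool(c+.17*up,BR,s)}
    W["above"]=tool(*place(0,.058,.12),s); W["place"]=tool(*place(0,.058,.019),s)
    W["out"]=tool(*place(0,.178,.019),s)
    for k,t in (("pr0",T[3]),("pr1",0)): W[k]=press(t,sg=s)
    for k,w in W.items():
        j=env.inverse_kinematics(*w); print(k,np.round(w[0],3),np.round(w[1]),None if j is None else np.round(j))
E
```

```text
s 1
grasp [0.439 0.021 0.092] [148.   0. 171.] [ -3.  17. -23. -41. -54. -71.]
pre [ 0.431 -0.032  0.177] [148.   0. 171.] [ -8.  10. -18. -35. -66. -75.]
lift [0.439 0.021 0.262] [148.   0. 171.] [ -1.   4. -13. -33. -72. -88.]
above [ 0.512 -0.431  0.165] [-140.    0.  177.] [ -18.   23.  -35.   67.  -43. -131.]
place [ 0.516 -0.354  0.1  ] [-140.    0.  177.] [ -12.   26.  -42.   73.  -42. -146.]
out [ 0.521 -0.277  0.191] [-140.    0.  177.] [   2.   19.  -36.   53.  -54. -135.]
pr0 [ 0.583 -0.31   0.137] [180. -25.  87.] [ -26.   36.   16.  -23.  -81. -152.]
pr1 [ 0.586 -0.262  0.036] [180.   0.  87.] [ -10.   34.   -9.    0.  -47. -174.]
s -1
grasp [0.439 0.021 0.092] [-148.    0.   -9.] [ -3.  17. -23. -41. -54. 109.]
pre [ 0.431 -0.032  0.177] [-148.    0.   -9.] [ -8.  10. -18. -35. -66. 105.]
lift [0.439 0.021 0.262] [-148.    0.   -9.] [ -1.   4. -13. -33. -72.  92.]
above [ 0.512 -0.431  0.165] [140.   0.  -3.] [-18.  23. -35.  67. -43.  49.]
place [ 0.516 -0.354  0.1  ] [140.   0.  -3.] [-12.  26. -42.  73. -42.  34.]
out [ 0.521 -0.277  0.191] [140.   0.  -3.] [  2.  19. -36.  53. -54.  45.]
pr0 [ 0.583 -0.31   0.137] [-180.   25.  -93.] [-26.  36.  16. -23. -81.  28.]
pr1 [ 0.586 -0.262  0.036] [-180.    0.  -93.] [-10.  34.  -9.   0. -47.   6.]
```

Run:
```python
from plan import *
s=-1; c=B[:3]
env.gripper_to(0.72,35)
env.goto(*tool(c-.20*BR[:,1],BR,s))
f=env.grab_frame("side"); cv2.imwrite("pics/pre.png",f["image"])
st=lambda:(lambda q:print(round(q["clock"],2),np.round(q["position"],4),np.round(q["force"],1),round(q["opening"],3),round(q["finger_force"],1)))(env.read_state())
st(); hit=env.move_straight(tool(c,BR,s)[0],rate=.12,force_limit=8); print("hit",hit); st()
if not hit:
    env.gripper_to(0.0,35); st()
f1=env.grab_frame("side"); f2=env.grab_frame("scene"); f3=env.grab_frame("wrist")
a=f1["image"][110:230,250:410]; b=f2["image"][190:310,250:410]; 
cv2.imwrite("pics/grasp.png",np.vstack([np.hstack([cv2.resize(q,(400,300),interpolation=2) for q in (a,b)]),np.hstack([cv2.resize(f3["image"],(400,250)),cv2.resize(f["image"],(400,250))])]))
```

```text
9.61 [ 0.4227 -0.0841  0.2618] [ 0.3 -0.   0.5] 0.721 0.0
hit False
11.43 [0.4393 0.0203 0.0925] [0.6 0.2 0.5] 0.721 0.0
12.04 [0.4391 0.0211 0.0925] [-0.3  2.3  3. ] 0.386 35.0
```

View pics/grasp.png

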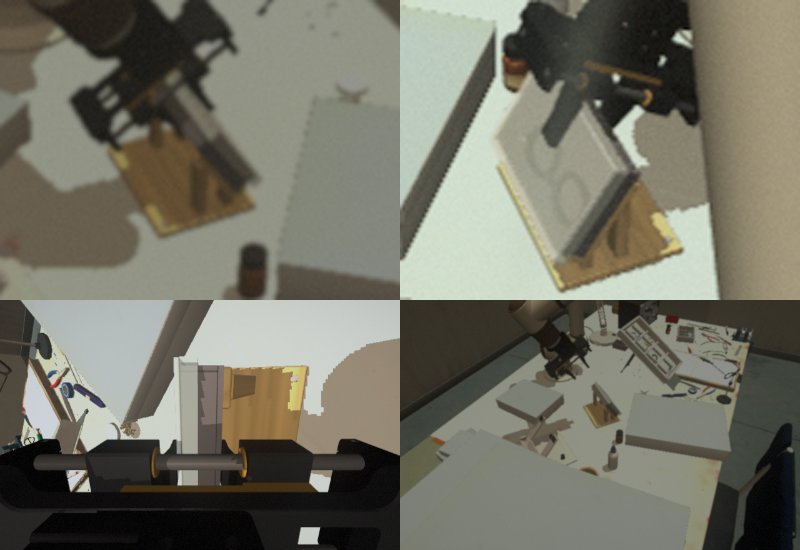

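The fingers are on both faces at the middle of the upper edge (dark finger on the lid at (575,105)). The opening is 33.6 mm, which matches the 34 mm closed box. Next I lift, turn the box over, and check it above the tray.

Run:
```python
from plan import *
from fit import boxparts,corners
s=-1; c=B[:3]
st=lambda:(lambda q:print(round(q["clock"],2),np.round(q["position"],4),np.round(q["force"],1),round(q["opening"],3),round(q["finger_force"],1)))(env.read_state())
env.move_straight(tool(c+[0,0,.19],BR,s)[0],rate=.12); st(); env.dwell(.3)
pc,PR=place(0,.058,.019); pc=pc+[0,0,.17]
t=tool(pc,PR,s); env.move_straight(t[0],t[1],rate=.12); st()
L=[corners(a,b)@PR.T+pc for a,b in (([-.08,-.05,-.015],[.08,.05,.015]),([-.085,-.055,.003],[.085,.055,.019]))]
rows=[]
for n in ("side","scene","wrist"):
    f=env.grab_frame(n); im=f["image"].copy(); raw=im.copy()
    P=np.vstack([proj(f,l) for l in L]); 
    for l in L:
        q=proj(f,l)
        for a in range(8):
            for b in (1,2,4):
                if not a&b: cv2.line(im,*[tuple(map(int,np.round(q[k]))) for k in (a,a|b)],(0,0,255),1)
    if n!="wrist":
        x,y=P.mean(0).astype(int); x=max(80,x);y=max(60,y); rows.append([cv2.resize(i[y-60:y+60,x-80:x+80],(400,300),interpolation=2) for i in (raw,im)])
cv2.imwrite("pics/turn.png",np.vstack([np.hstack(r) for r in rows]))
```

```text
13.93 [0.4386 0.0205 0.2813] [ 0.4  0.  -2.8] 0.383 35.0
17.57 [ 0.5164 -0.3542  0.2698] [-0.3  0.1 -2.4] 0.386 35.0
```

View pics/turn.png

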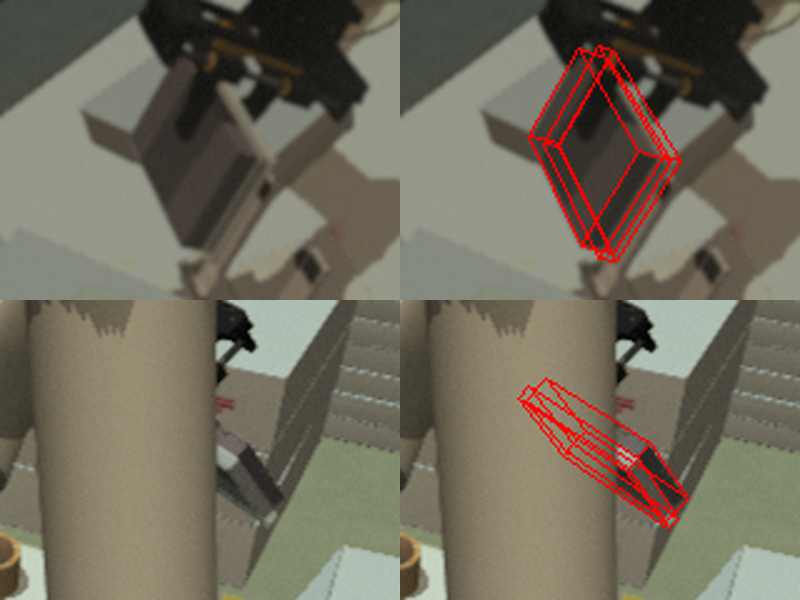

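The box is turned over and still closed. The predicted outline matches to within about 2–5 px: side view lower corner at (190,248) against (210,262), scene view tip at (270,522) against (272,527). I'll lower it with a force stop and let go.

Run:
```python
from plan import *
s=-1
st=lambda:(lambda q:print(round(q["clock"],2),np.round(q["position"],4),np.round(q["force"],1),round(q["opening"],3),round(q["finger_force"],1)))(env.read_state())
pc,PR=place(0,.058,.019)
env.move_straight(tool(pc+[0,0,.03],PR,s)[0],rate=.12); st()
print(env.move_straight(tool(pc-[0,0,.006],PR,s)[0],rate=.03,force_limit=4)); st()
f1=env.grab_frame("side");f2=env.grab_frame("wrist")
x,y=proj(f1,pc)[0].astype(int); 
cv2.imwrite("pics/place.png",np.hstack([cv2.resize(f1["image"][y-60:y+60,x-80:x+80],(400,300),interpolation=2),cv2.resize(f2["image"],(400,300))]))
for t in ("base","tray"):
    print(t,[(np.round(q["xyz"],3),round(q["score"],2)) for q in env.search_frame(f1,t)[:1]], pc)
```

```text
19.03 [ 0.5168 -0.3543  0.1303] [ 0.5 -0.4 -2.7] 0.388 35.0
True
19.98 [ 0.5158 -0.3545  0.0986] [-1.2  0.2  2.2] 0.387 35.0
base [(array([ 0.53 , -0.364,  0.11 ]), 0.57)] [ 0.5157807  -0.3629164   0.09253899]
tray [(array([ 0.591, -0.305,  0.134]), 0.64)] [ 0.5157807  -0.3629164   0.09253899]
```

View pics/place.png

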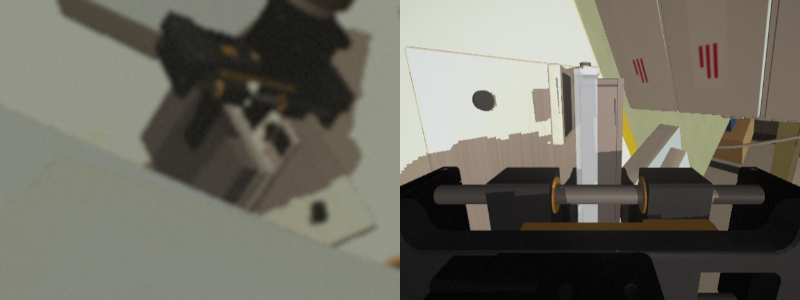

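Contact came 1 mm past the planned height. The wrist view shows the lid (585,120) lying alongside the prong with its dark pad at (565,105). I'll let go, back out and look.

Run:
```python
from plan import *
from fit import corners
s=-1
st=lambda:(lambda q:print(round(q["clock"],2),np.round(q["position"],4),np.round(q["force"],1),round(q["opening"],3),round(q["finger_force"],1)))(env.read_state())
env.gripper_to(0.6); env.dwell(.4); st()
p=np.array(env.read_state()["position"]); M=TR()
env.move_straight(p+M[:,1]*.13,rate=.15); st()
env.move_straight(p+M[:,1]*.13+[0,0,.10],rate=.2)
env.gripper_to(0.0,20)
env.goto([.50,-.22,.42],[180,0,-93]); st()
pc,PR=place(0,.055,.019); L=[corners(a,b)@PR.T+pc for a,b in (([-.08,-.05,-.015],[.08,.05,.015]),([-.085,-.055,.003],[.085,.055,.019]))]
out=[]
for n in ("side","wrist"):
    f=env.grab_frame(n); im=f["image"]; raw=im.copy(); im=im.copy()
    for l in L[1:]:
        q=proj(f,l)
        for a in range(8):
            for b in (1,2,4):
                if not a&b: cv2.line(im,*[tuple(map(int,np.round(q[k]))) for k in (a,a|b)],(0,0,255),1)
    x,y=proj(f,pc)[0].astype(int); print(n,x,y); x=np.clip(x,80,560);y=np.clip(y,60,340)
    out.append(np.hstack([cv2.resize(i[y-60:y+60,x-80:x+80],(400,300),interpolation=2) for i in (raw,im)]))
cv2.imwrite("pics/rel.png",np.vstack(out))
```

```text
21.24 [ 0.5151 -0.354   0.097 ] [-0.7 -0.4 -0.1] 0.603 0.0
22.26 [ 0.5192 -0.2705  0.1954] [-0.6  0.5 -0.3] 0.602 0.0
24.9 [ 0.4995 -0.22    0.4186] [ 0.  -0.2 -1.3] 0.007 0.0
side 212 227
wrist 303 80
```

View pics/rel.png

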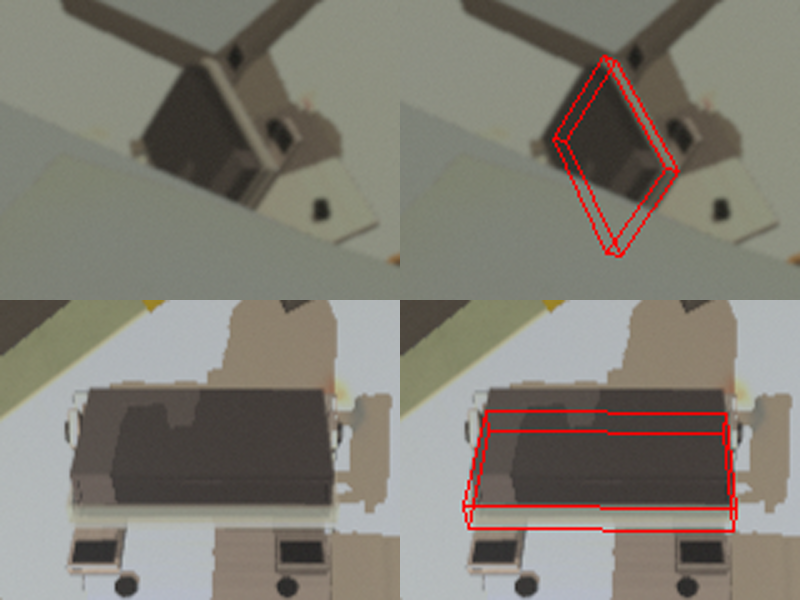

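The box rests on the tray let go. In the wrist view the lid edge is along row 515 as predicted, and the tray pads are clear of it at (95,552) and (300,552). Now I press the +x prong down, following its arc.

Run:
```python
from plan import *
from fit import corners
sg=-1
st=lambda:(lambda q:print(round(q["clock"],2),np.round(q["position"],4),np.round(q["force"],1)))(env.read_state())
kw=dict(s=.139,sg=sg)
env.goto(*press(T[3],d=.06,**kw)); st()
hit=env.move_straight(press(T[3],d=-.004,**kw)[0],rate=.05,force_limit=3); print(hit); st()
for th in np.linspace(T[3],0,9)[1:]:
    p,e=press(th,d=-.002,**kw)
    last=th<.01
    h=env.move_straight(p,e,rate=.06,force_limit=20); st()
    if h: print("hit",th); break
h=env.move_straight(p-[0,0,.006],rate=.03,force_limit=12); print(h); st()
p=np.array(env.read_state()["position"])
env.move_straight(p+[0,0,.03],rate=.08)
env.move_straight(p+[0,0.02,.25],rate=.2)
env.goto([.50,-.22,.42],[180,0,-93]); st()
TH=0; M=TR(0); pc=TO+M@[0,.055,.019]; PR=M@np.diag([1,-1,-1.])
L=[corners(a,b)@PR.T+pc for a,b in (([-.08,-.05,-.015],[.08,.05,.015]),([-.085,-.055,.003],[.085,.055,.019]))]
out=[]
for n in ("side","wrist"):
    f=env.grab_frame(n); im=f["image"]; raw=im.copy(); im=im.copy()
    for l in L:
        q=proj(f,l)
        for a in range(8):
            for b in (1,2,4):
                if not a&b: cv2.line(im,*[tuple(map(int,np.round(q[k]))) for k in (a,a|b)],(0,0,255),1)
    x,y=proj(f,pc)[0].astype(int); x=np.clip(x,80,560);y=np.clip(y,60,340)
    out.append(np.hstack([cv2.resize(i[y-60:y+60,x-80:x+80],(400,300),interpolation=2) for i in (raw,im)]))
cv2.imwrite("pics/lvl.png",np.vstack(out))
```

```text
26.13 [ 0.5812 -0.3538  0.1788] [-0.2 -0.   0.8]
False
27.57 [ 0.5832 -0.3059  0.1358] [-0.9 -1.5  1.3]
27.93 [ 0.5838 -0.2956  0.1267] [-0.8  0.1 -1.3]
28.32 [ 0.5842 -0.2866  0.1155] [-0.1  0.1 -0.3]
28.71 [ 0.5846 -0.2787  0.1035] [ 0.2 -0.7 -0.4]
29.1 [ 0.585  -0.2719  0.0906] [-0.6 -0.4  0.7]
29.49 [ 0.5853 -0.2667  0.0771] [-0.5  0.5 -0.4]
29.88 [ 0.5855 -0.2629  0.063 ] [ 0.  -0.1 -0. ]
30.27 [ 0.5856 -0.2608  0.0486] [-0.5 -0.2 -0.4]
30.58 [ 0.5873 -0.2617  0.0364] [-2.1  0.   4.8]
hit 0.0
True
30.79 [ 0.5874 -0.2617  0.0364] [-1.3  0.2  6.9]
33.28 [ 0.4998 -0.2197  0.4187] [ 0.7  0.1 -0.2]
```

View pics/lvl.png

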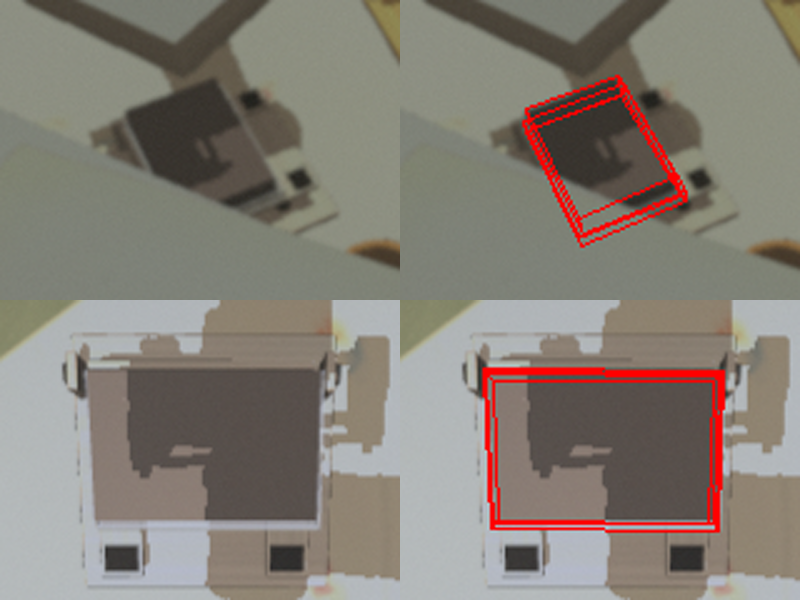

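The tray is level, with the fingertips stopped at z = 0.0364 against 0.036 expected. The box outline matches the target to within about 2 px in the wrist view, and the robot is clear. I'm handing the job in.

```bash
python3 -c "
from workcell import env
print(env.close_job())"
```

```text
the job is handed in; nothing more can be done
None
```

I handed the job in at about 33 s on the robot's clock, with the box upside down on the level tray, closed by the last pictures, and the robot clear. The job call returned no verdict, and I did not check the frame front inside the lid or re-check the bottles, jar and tape roll.

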